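Scoop ferrite cores into a lined kit pot

ROBOT

A 6-joint arm with a two-finger parallel gripper is mounted at the origin on the work surface. World frame = base frame: x ahead of the robot, y to its left, z up, the work surface at z = 0. Lengths are in mm, angles in rad, forces in N, time in s.
With the tool pointing down it reaches from about 275 to 750 mm from the base axis. Payload 10.2 kg.
Tool frame: the origin (TCP) lies between the finger pads; the fingertips stand 25 mm ahead of it and the grasp point (between the pads) lies 6 mm ahead of it; z points along the fingers, y is the line along which they close (so a half turn about z gives the same grasp; the last joint's range is limited). The gripper opens to 85 mm and grips with 20 to 120 N. Pads are 22 mm wide; open, the fingers measure 114 mm over their backs; the gripper's body (76 mm by 85 mm) begins 54 mm behind the grasp point. The pads swing forward as they close: fully open they stand 13 mm farther back than shut.
Start: joints at [-0.223, 0.313, 1.498, -0, 1.331, -0.223], TCP at [525.006, -0.014, 256.294] pointing down, gripper open.
Joint ranges: [-2.94, 2.94], [-0.97, 2.17], [0.19, 2.56], [-1.23, 4.37], [0.02, 3.11], [-2.88, 2.88]. Speed limits (rad/s): [2.39, 2.39, 3.01, 3.14, 3.14, 3.14].

INTERFACE

Orientations are given as a unit quaternion [w, x, y, z].
In Python, from rig import ctrl, eyes, finish_job gives the robot as it stands.
- The arm moves only by the tool step_arm, never from a script. Its argument "increments" is a list of rows, each an object of numbers: "dx", "dy", "dz": the shift along the tool's x, y, z in units of 25 mm (1.0 is 25 mm); "wx", "wy", "wz": the turn, a rotation vector about the tool's x, y, z in units of 6 degrees (1.0 is 6 degrees). A call has 1 to 5 rows; each row shifts and turns the commanded pose from where the row before left it, along the tool's axes as they then stand; what a row does not reach is not made up. A row lasts 1/10 s, in which the tool goes at most 50 mm and 8.59 degrees, less where a joint would pass 70% of its speed; a pose out of reach is approached as far as the arm can. A call is refused whole if a number of a shift passes 1 or a number of a turn 1, either way. A call with a gripper value outside its range is refused whole. "fingers" is the finger opening in mm, from 0 to 85.4, set as the call begins (left out, the last holds). The fingers move at their own pace and stop on an object; "squeeze" is the grip in N (left out, the last holds). Time passes only in rows, so rows that do not move let the fingers close. It gives the time, the measured TCP pose, the force, the opening and the grip force at its end, in the units of the state.
- ctrl.sense(): the state, without advancing time (a new reading comes with each control period).
- eyes.capture(name): name is "scene" or "side" or "wrist"; returns a dict with "frame" (420x560x3 uint8, blue, green, red), "fx", "fy", "cx", "cy" (pixels), "R" (3x3) and "t" (3): a world point X has camera coordinates R X + t; the wrist camera has in their place "tool_from_camera" (4x4, takes a point from camera to tool coordinates, whose origin is the TCP and whose axes are the flange's). Camera axes: x right, y down, z forward; pixel columns grow to the right and rows downward; lengths in mm; the calibration is good to about 2 mm. A picture is of the moment at which its call begins: read the wrist's pose just before it. There is no depth.
- finish_job(): hands the job in; it is judged then, once.
Trained networks look in the newest picture that a camera, given by its name, has taken for a name from the list of things; names that differ only in an ending like _2 or _b are one class to them, and where a whole thing is asked for, a point or a joint stands for the part that bears it (a point fixed in the world has none). Each returns a list of dicts, best first, with "p" (0 to 1); they miss things now and then, are a little off and sometimes report something else, mostly with a low value. They report only what shows in the picture. A call takes as long as a camera call. They do not tell look-alikes from the thing itself.
- eyes.cut_out(camera, label): "mask" (420x560 bool, what is visible of it).
- eyes.landmark_of(camera, label): "point" ([x, y, z] in mm, in the coordinates of the camera as it stood for that picture, good to about 4 mm: a listed point, or the origin of a listed thing).
The state is a dict: "time_s": time; "joints": joint angles; "dq": joint speeds; "tau": joint torques, N m; "eef_pos": TCP position; "ee_rot": TCP orientation; "force": force on the tool from outside, world axes, zero at the start; "wrist_torque": the same for the moment, N m; "grip_width": opening from 0.0 (shut) to 1.0 (fully open); "grip_force": force on a finger pad.
Only numpy, scipy, OpenCV 4.12 (cv2) and the standard library are available. Lean on these libraries where they do the work, as an engineer would, in place of code of your own. Each camera call takes 0.05 s, during which the arm holds its last target. There are 200 camera calls.

TASK

Get a kit of ferrite cores ready at the wire-harness bench: first set the white liner cup upright and fully down inside the blue pot, then take the red-handled scoop, scoop cores out of the yellow tray and tip at least three of them into the nested cup. Handle the cores only with the scoop, never with the fingers, and spill none: every core must end in the cup or in the tray. Finally stand the scoop flat back on its black mat, leave the cup seated in the upright pot, and do not disturb the other things on the bench.

Things in the scene. Friction and masses are not known exactly. Their poses are not given: they have to be found in the camera images.
- tray: yellow open tray fixed to the bench that holds the four cores: outside 238 (its x) x 96 (its y) x 42 high, walls 4, floor 4 thick (inside 230 x 88). Origin: centre of its underside, z up. The cores start in its -x half (towards the robot); its +x half is empty
- mat: black rubber mat fixed to the bench, 160 (x) x 120 (y), 2 thick: the scoop's place. Origin: centre of its underside
- pot: blue steel pot, loose, 0.5 kg: round, open, outer radius 62 at the foot and 74 at the rim, 50 high, wall 4, floor 5 thick (inside radius about 58 at the floor, 70 at the rim). Origin: centre of its underside
- cup: white plastic liner cup, loose, 0.12 kg: round, open, outer radius 48 at the foot and 58 at the rim, rim 60 high, wall 4, floor 4 thick. One upright orange tab on its rim at the cup's -x side. Origin: centre of its underside, z up
- cup_tab (a point): grip point of the cup's orange tab, 51 from the cup's axis, 76 above its underside. The tab is 10 thick (cup x), 40 wide (cup y) and stands from the rim up to 92 above the underside; pinch it across its thickness, one finger inside the cup
- scoop: aluminium hand scoop with a red upright grip, loose, 0.2 kg. Flat pan 90 long (x) x 80 wide (y, 74 inside), 2 mm floor thinning to 1 at the lip, open mouth at -x; side walls begin 40 behind the lip and rise to 36 at the back; back wall at +x, 38 high. Origin: centre of the pan's underside, z up
- scoop_grip (a point): grip point on the scoop's red grip at (35, 0, 78) in the scoop's frame. The grip is an upright fin 50 long (scoop x, from 10 to 60), 16 thick (scoop y), from 39 to 95 above the underside (it overhangs the back of the pan; a 12 mm post behind the back wall carries it). Pinch it from above across its thickness
- scoop_lip (a point): middle of the scoop's front edge (mouth), at (-45, 0, 1) in the scoop's frame
- core0: core 0: one of four alike dark grey octagonal ferrite cores, 29 dia. x 28, edges bevelled 5 high, smooth, 0.05 kg, standing on end in the tray at the start; origin at its centre
- core1: core 1: one of four alike dark grey octagonal ferrite cores, 29 dia. x 28, edges bevelled 5 high, smooth, 0.05 kg, standing on end in the tray at the start; origin at its centre
- core2: core 2: one of four alike dark grey octagonal ferrite cores, 29 dia. x 28, edges bevelled 5 high, smooth, 0.05 kg, standing on end in the tray at the start; origin at its centre
- core3: core 3: one of four alike dark grey octagonal ferrite cores, 29 dia. x 28, edges bevelled 5 high, smooth, 0.05 kg, standing on end in the tray at the start; origin at its centre
- tumbler: bystander: blue-grey steel drinking tumbler with a lid, 70 dia. x 120 high, upright; origin at its foot's centre
- pliers: bystander: black-handled crimping pliers lying flat, about 175 x 70 x 16; origin on the bench below the pivot
- reel: bystander: small wooden reel wound with blue, 96 dia. x 50, standing on its flange; origin under its centre
- driver: bystander: red-handled screwdriver, 180 long, 26 thick, lying; origin on the bench below its middle
- partbox: bystander: small white open parts box, 70 x 115 x 40, empty; origin under its centre
- carton: bystander: cardboard carton, 130 x 100 x 80; origin under its centre
Mind the look-alikes: they are no part of the job. What is shaped like the scoop but green or turquoise is not meant.

How it is judged:
By the outcome, as a careful person would: the job done as asked, in the order asked, and still so for the second after the job is handed in, with the robot touching nothing.
It also fails if it takes over 72 s, if anything falls off the work surface, if the arm or the gripper's body presses on something with over 40 N, if the wrist force passes 120 N, or if a joint passes its speed limit or range.

## Working session

There is one attempt and no reset: what is moved stays moved. The work goes in short steps, Python scripts to look and compute and a tool call to move; the robot and the scene stay as the last step left them, time stands still between calls to the robot, and variables do not carry over. Pictures are saved under pics/ and viewed, at most 10 in all, crops included, and the job is handed in when it is done.

Besides the shell and the picture viewer there is one more tool, called after "Request:" as name(argument=value, ...) on one line, values as JSON. step_arm: Moves the arm, as the interface text tells. Its arguments: {"type":"object","properties":{"increments":{"type":"array"},"fingers":{"type":"number"},"squeeze":{"type":"number"}},"required":["increments"]}

```bash
mkdir -p pics; ls; cat > h.py <<'E'
import numpy as np, cv2
from rig import ctrl, eyes, finish_job
from scipy.spatial.transform import Rotation as Rn
def pose():
    s=ctrl.sense(); q=s["ee_rot"]; return np.array(s["eef_pos"]), Rn.from_quat([q[1],q[2],q[3],q[0]]).as_matrix(), s
def cap(n):
    p,R,s=pose(); c=eyes.capture(n)
    if n=="wrist":
        T=np.array(c["tool_from_camera"]); M=R@T[:3,:3]; o=p+R@T[:3,3]
    else:
        M=np.array(c["R"]).T; o=-M@np.array(c["t"])
    c["M"]=M; c["o"]=o; return c
def lm(c,n,l):
    return [(round(d["p"],2),np.round(c["M"]@np.array(d["point"])+c["o"],1)) for d in eyes.landmark_of(n,l)]
E
python3 - <<'E'
from h import *
p,R,s=pose(); print(p,R,s)
ims=[]
for n in ["scene","side"]:
    c=cap(n); cv2.imwrite(f"pics/{n}0.png",c["frame"]); print(n,c["o"],c["M"][:,2],c["fx"])
    for l in "tray mat pot cup cup_tab scoop scoop_grip scoop_lip core0 tumbler pliers reel driver partbox carton".split():
        print(l,[(a,b.tolist()) for a,b in lm(c,n,l) if a>.15])
E
```

```text
pics
[5.24767056e+02 2.69497066e-02 2.55741368e+02] [[ 2.94790989e-05  9.99999199e-01 -1.26502310e-03]
 [ 9.99999956e-01 -2.91064763e-05  2.94575323e-04]
 [ 2.94538267e-04 -1.26503173e-03 -9.99999156e-01]] {'time_s': 0.0, 'joints': array([-2.23429442e-01,  3.13430034e-01,  1.49844747e+00,  7.16037412e-06,
        1.33101400e+00, -2.23401855e-01]), 'dq': array([-0.00187542,  0.00050473, -0.00136935,  0.00021683, -0.0002361 ,
       -0.00263283]), 'tau': array([-5.78409599e-04, -4.12261176e+01, -2.59742296e+01, -3.58453699e-04,
        4.11797926e-03, -1.23038126e-05]), 'eef_pos': array([5.24767056e+02, 2.69497066e-02, 2.55741368e+02]), 'ee_rot': array([-5.51396400e-04,  7.07116989e-01,  7.07096275e-01, -3.43113249e-04]), 'force': array([-0.57165246, -0.02259377,  0.75295133]), 'wrist_torque': array([0.00825235, 0.03464214, 0.05838917]), 'grip_force': 0.0, 'grip_width': 0.9970509477132528}
scene [1306.92338341 -442.26986739 1132.41315906] [-0.53283932  0.33890914 -0.77538562] 380.8493426850376
tray [(0.97, [572.8, 100.9, 1.1]), (0.67, [706.3, -390.2, -0.6]), (0.67, [563.5, 545.5, 6.7])
[... 1183 characters left out ...]
09.7, 0.6])]
cup_tab [(0.94, [501.7, -69.5, 79.0]), (0.34, [379.6, 35.6, 0.3]), (0.3, [524.5, -344.1, 1.9])]
scoop [(0.86, [322.2, -368.2, 2.7]), (0.43, [524.0, -345.5, 0.0])]
scoop_grip [(0.93, [349.2, -348.0, 80.6]), (0.48, [490.0, 333.3, 0.1])]
scoop_lip [(0.56, [291.0, -392.4, 0.9])]
core0 [(0.69, [561.2, 545.8, -1.4]), (0.67, [531.6, 82.5, 15.8]), (0.62, [522.7, 119.0, 17.7]), (0.5, [489.7, 84.4, 19.1]), (0.39, [491.6, 129.4, 17.5])]
tumbler [(0.62, [705.8, -396.4, -2.3])]
pliers [(0.7, [808.7, -44.3, 0.3])]
reel [(0.7, [735.2, 294.0, 1.7]), (0.34, [526.1, 119.8, 16.7])]
driver []
partbox [(0.73, [704.5, -394.1, 0.5]), (0.65, [772.0, -218.1, -2.1])]
carton [(0.75, [562.3, 544.4, -2.6])]
```

View pics/scene0.png

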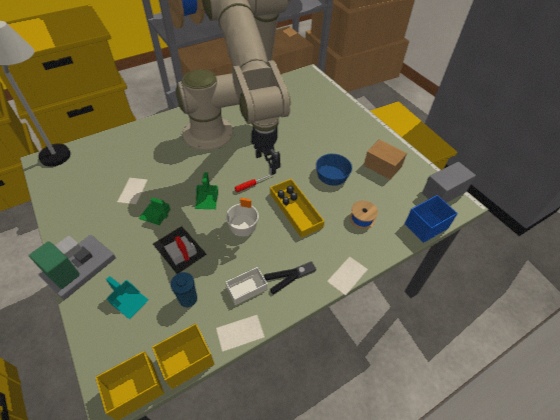

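View pics/side0.png

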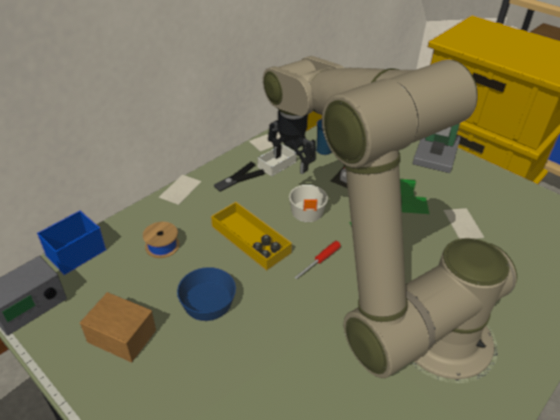

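The scene view shows the red scoop on its mat at (180,247), the cup at (242,220) with its orange tab at (246,203), the tray at (297,207) and the pot at (333,170). Green scoops at (207,192) and (155,210) and a turquoise one at (125,300) are decoys. The side view agrees for the cup (308,204), tray (252,235) and pot (207,293).

```bash
cat >> h.py <<'E'
def axis(c,n,l,z,near):
    "mask of l nearest to 'near', dropped on plane z: centre and minAreaRect"
    for d in eyes.cut_out(n,l):
        v,u=np.nonzero(d["mask"]); 
        if len(v)<30: continue
        r=np.stack([(u-c["cx"])/c["fx"],(v-c["cy"])/c["fy"],np.ones(len(u))],1)@c["M"].T
        P=c["o"]+r*((z-c["o"][2])/r[:,2])[:,None]
        (m,sz,a)=cv2.minAreaRect(P[:,:2].astype(np.float32))
        if np.hypot(*(np.array(m)-near))<80: print(n,l,round(d["p"],2),np.round(m,1),np.round(sz,1),round(a,1))
E
python3 - <<'E'
from h import *
for n in ["scene","side","wrist"]:
    c=cap(n)
    axis(c,n,"tray",42,(573,101)); axis(c,n,"mat",2,(520,-344)); axis(c,n,"pot",50,(491,333)); axis(c,n,"cup",60,(540,-105))
    if n=="wrist":
        cv2.imwrite("pics/w0.png",c["frame"]); print(c["o"],c["M"])
        for l in "tray cup cup_tab core0 driver".split(): print(l,[(a,b.tolist()) for a,b in lm(c,n,l) if a>.15])
E
```

```text
scene tray 0.79 [586.6  91.1] [118.  265.2] 87.7
scene mat 0.9 [ 516.2 -345.6] [164.  120.1] 10.3
scene pot 0.75 [507.4 326.4] [143.4 168.5] 60.0
scene cup 0.66 [ 540.6 -107.6] [110.8 166.6] 60.9
side tray 0.69 [562.3 111.5] [121.4 264.5] 87.8
side pot 0.98 [486.2 341.7] [142.7 164.8] 34.3
side cup 0.78 [520.9 -88.7] [108.4 163.6] 42.5
wrist tray 0.94 [577.1 100.6] [ 95.6 236.7] 87.7
wrist mat 0.64 [ 508.9 -289.4] [158.2  16.3] 11.0
wrist cup 0.92 [ 538.6 -102.6] [114.7 120.1] 44.0
[525.61130173  78.90142409 372.35611966] [[ 9.99997896e-01  6.90450279e-04 -1.93187183e-03]
 [ 6.73034089e-05 -9.52199349e-01 -3.05477324e-01]
 [-2.05044401e-03  3.05476551e-01 -9.52197391e-01]]
tray [(0.96, [577.6, 98.1, -6.0])]
cup [(0.7, [540.7, -104.4, -0.5]), (0.42, [812.1, -42.0, -1.2])]
cup_tab []
core0 [(0.94, [496.7, 86.9, 14.4]), (0.86, [529.0, 122.2, 19.3]), (0.67, [490.5, 129.4, 21.5]), (0.66, [530.8, 83.3, 19.1])]
driver [(0.59, [378.3, 37.6, -5.2]), (0.33, [543.4, -106.0, 0.5])]
```

Request:
step_arm(increments=[{"dx":-0.8,"dy":-0.2,"wz":1},{"dx":-0.8,"dy":-0.2,"wz":1},{"dx":-0.5,"wz":1},{"wz":1},{"wz":1}], fingers=60, squeeze=50)

```text
invalid input at $.increments[0]: expected keys dx, dy, dz, wx, wy, wz
```

Request:
step_arm(increments=[{"wz":1},{"wz":1},{"wz":0.2},{}])

```text
invalid input at $.increments[0]: expected keys dx, dy, dz, wx, wy, wz
```

```bash
python3 - <<'E'
from h import *
n="wrist";c=cap(n); p,R,s=pose(); print(s["time_s"],p,R.round(3)); cv2.imwrite("pics/w1.png",c["frame"])
for l in "tray cup cup_tab core0".split(): print(l,[(a,b.tolist()) for a,b in lm(c,n,l) if a>.15])
axis(c,n,"cup",60,(540,-105))
E
```

```text
2.65 [ 5.25020572e+02 -1.17951366e-02  2.56302842e+02] [[-0.  1.  0.]
 [ 1.  0.  0.]
 [ 0.  0. -1.]]
tray [(0.7, [577.6, 99.7, -2.3])]
cup [(0.76, [541.5, -106.5, 1.0])]
cup_tab [(0.9, [500.7, -73.8, 74.4]), (0.64, [376.8, 35.5, -7.3])]
core0 [(0.96, [532.3, 84.3, 19.6]), (0.93, [527.4, 122.8, 17.3]), (0.77, [490.2, 128.8, 21.1]), (0.63, [494.8, 88.6, 17.0]), (0.37, [500.3, -71.9, 74.8])]
wrist cup 0.9 [ 538.  -102.6] [114.1 121.6] 39.4
```

View pics/w1.png

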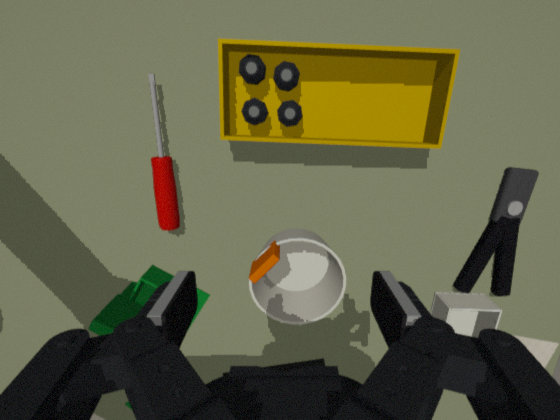

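Request:
step_arm(increments=[{"dx":-1,"dy":-0.3,"dz":0,"wx":0,"wy":0,"wz":0},{"dx":-1,"dy":-0.3,"dz":0,"wx":0,"wy":0,"wz":0},{"dx":-0.9,"dy":-0.36,"dz":0,"wx":0,"wy":0,"wz":0},{"dx":0,"dy":0,"dz":0.8,"wx":0,"wy":0,"wz":1},{"dx":0,"dy":0,"dz":0.8,"wx":0,"wy":0,"wz":1}], fingers=60, squeeze=50)

```text
time_s: 3.4
eef_pos: [501.0, -73.3, 216.2]
ee_rot: [0.001, 0.779, 0.627, 0.0]
force: [-0.2, 0.5, -0.7]
grip_width: 0.706
grip_force: 0.0
```

Request:
step_arm(increments=[{"dx":0,"dy":0,"dz":0.8,"wx":0,"wy":0,"wz":1},{"dx":0,"dy":0,"dz":0.8,"wx":0,"wy":0,"wz":1},{"dx":0,"dy":0,"dz":0.8,"wx":0,"wy":0,"wz":1},{"dx":0,"dy":0,"dz":0,"wx":0,"wy":0,"wz":1},{"dx":0,"dy":0,"dz":0,"wx":0,"wy":0,"wz":0.8}])

```text
time_s: 3.9
eef_pos: [500.8, -72.5, 155.7]
ee_rot: [-0.0, 0.91, 0.414, -0.0]
force: [0.2, -0.4, 0.5]
grip_width: 0.704
grip_force: 0.0
```

```bash
cat >> h.py <<'E'
def togo(xyz):
    p,R,s=pose(); print("t",s["time_s"],"p",p.round(1),"R",R.round(3).tolist(),"units",(R.T@(np.array(xyz)-p)/25).round(2))
E
python3 - <<'E'
from h import *
n="wrist";c=cap(n); cv2.imwrite("pics/w2.png",c["frame"])
for l in "cup cup_tab".split(): print(l,[(a,b.tolist()) for a,b in lm(c,n,l) if a>.15])
axis(c,n,"cup_tab",80,(500,-72))
togo((500.9,-72.8,87))
E
```

```text
cup [(0.84, [543.4, -106.2, -0.4]), (0.3, [504.2, -71.5, 72.0])]
cup_tab [(0.91, [502.1, -72.7, 71.4])]
wrist cup_tab 0.66 [542.6 -96.5] [101.7 102.7] 48.6
t 4.1 p [501.1 -72.5 156.4] R [[0.652, 0.759, 0.0], [0.759, -0.652, -0.0], [0.0, 0.0, -1.0]] units [-0.01  0.    2.78]
```

View pics/w2.png

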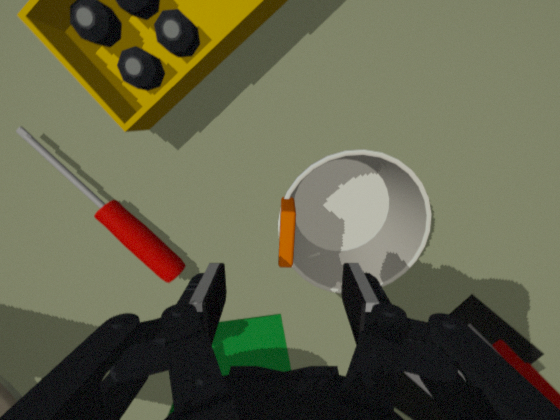

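The tab shows at (287,232), edge-on between the fingers and aligned with them. I'll go down and grip it.

Request:
step_arm(increments=[{"dx":0,"dy":0,"dz":1,"wx":0,"wy":0,"wz":0},{"dx":0,"dy":0,"dz":1,"wx":0,"wy":0,"wz":0},{"dx":0,"dy":0,"dz":0.8,"wx":0,"wy":0,"wz":0},{"dx":0,"dy":0,"dz":0,"wx":0,"wy":0,"wz":0}])

```text
time_s: 4.5
eef_pos: [499.8, -72.1, 84.4]
ee_rot: [-0.002, 0.909, 0.417, -0.002]
force: [-0.1, 0.4, -0.5]
grip_width: 0.704
grip_force: 0.0
```

Request:
step_arm(increments=[{"dx":0,"dy":0,"dz":0,"wx":0,"wy":0,"wz":0},{"dx":0,"dy":0,"dz":0,"wx":0,"wy":0,"wz":0},{"dx":0,"dy":0,"dz":0,"wx":0,"wy":0,"wz":0},{"dx":0,"dy":0,"dz":0,"wx":0,"wy":0,"wz":0},{"dx":0,"dy":0,"dz":0,"wx":0,"wy":0,"wz":0}], fingers=0)

```text
time_s: 5.0
eef_pos: [501.6, -72.7, 87.3]
ee_rot: [0.001, 0.909, 0.416, 0.001]
force: [-0.6, -0.2, 6.2]
grip_width: 0.105
grip_force: 53.0
```

Request:
step_arm(increments=[{"dx":0,"dy":0,"dz":-0.4,"wx":0,"wy":0,"wz":0},{"dx":0,"dy":0,"dz":-1,"wx":0,"wy":0,"wz":0},{"dx":0,"dy":0,"dz":-1,"wx":0,"wy":0,"wz":0},{"dx":0.4,"dy":-0.4,"dz":-1,"wx":0,"wy":0,"wz":0},{"dx":0.7,"dy":-0.7,"dz":-0.6,"wx":0,"wy":0,"wz":0}])

```text
time_s: 5.5
eef_pos: [498.5, -34.2, 188.6]
ee_rot: [0.001, 0.91, 0.415, 0.001]
force: [-0.1, -0.0, -1.5]
grip_width: 0.11
grip_force: 51.9
```

Request:
step_arm(increments=[{"dx":0.8,"dy":-0.8,"dz":0,"wx":0,"wy":0,"wz":0},{"dx":0.8,"dy":-0.9,"dz":0,"wx":0,"wy":0,"wz":0},{"dx":0.8,"dy":-0.9,"dz":0,"wx":0,"wy":0,"wz":0},{"dx":0.8,"dy":-0.9,"dz":0,"wx":0,"wy":0,"wz":0},{"dx":0.8,"dy":-0.9,"dz":0,"wx":0,"wy":0,"wz":0}])

```text
time_s: 6.0
eef_pos: [479.7, 115.1, 186.8]
ee_rot: [-0.0, 0.909, 0.416, -0.0]
force: [0.3, 0.3, -1.1]
grip_width: 0.104
grip_force: 51.8
```

Request:
step_arm(increments=[{"dx":0.8,"dy":-0.9,"dz":0,"wx":0,"wy":0,"wz":0},{"dx":0.8,"dy":-0.8,"dz":0,"wx":0,"wy":0,"wz":0},{"dx":0.8,"dy":-0.8,"dz":0,"wx":0,"wy":0,"wz":0},{"dx":0.8,"dy":-0.8,"dz":0,"wx":0,"wy":0,"wz":0},{"dx":0.5,"dy":-0.5,"dz":0,"wx":0,"wy":0,"wz":0}])

```text
time_s: 6.5
eef_pos: [468.1, 247.6, 186.7]
ee_rot: [-0.0, 0.909, 0.417, -0.0]
force: [0.3, -0.7, -1.4]
grip_width: 0.108
grip_force: 51.8
```

```bash
python3 - <<'E'
from h import *
n="wrist";c=cap(n); cv2.imwrite("pics/w3.png",c["frame"])
for l in "pot cup".split(): print(l,[(a,b.tolist()) for a,b in lm(c,n,l) if a>.15])
axis(c,n,"pot",50,(491,333))
togo((452.4,366,187))
E
```

```text
pot [(0.62, [468.9, 247.1, 171.0]), (0.61, [492.9, 335.4, -3.0])]
cup [(0.66, [511.0, 215.0, 100.0])]
wrist pot 0.57 [495.  334.2] [145.2 145.7] 16.7
t 6.7 p [468.5 245.7 186.5] R [[0.653, 0.757, -0.0], [0.757, -0.653, -0.0], [-0.0, -0.0, -1.0]] units [ 3.22 -3.63 -0.02]
```

View pics/w3.png

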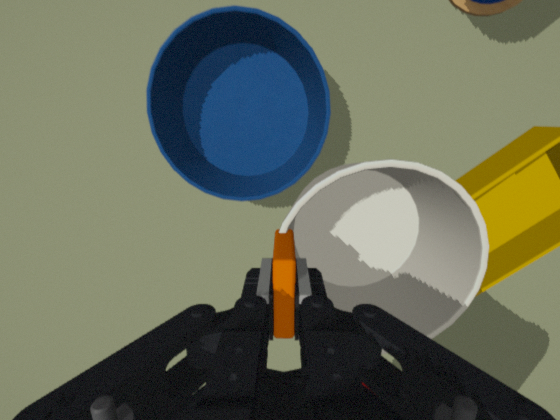

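The held cup is level, its tab at (285,260). The pot shows at (240,105), near (492.5,334). I'll carry the cup over it and lower it.

Request:
step_arm(increments=[{"dx":0.8,"dy":-0.9,"dz":0,"wx":0,"wy":0,"wz":0},{"dx":0.8,"dy":-0.9,"dz":0,"wx":0,"wy":0,"wz":0},{"dx":0.8,"dy":-0.9,"dz":0,"wx":0,"wy":0,"wz":0},{"dx":0.55,"dy":-0.6,"dz":0,"wx":0,"wy":0,"wz":0},{"dx":0.32,"dy":-0.34,"dz":0,"wx":0,"wy":0,"wz":0}])

```text
time_s: 7.2
eef_pos: [453.3, 367.6, 186.4]
ee_rot: [0.0, 0.909, 0.416, -0.0]
force: [0.9, -0.2, -0.9]
grip_width: 0.109
grip_force: 51.9
```

Request:
step_arm(increments=[{"dx":0,"dy":0,"dz":0.8,"wx":0,"wy":0,"wz":0},{"dx":0,"dy":0,"dz":0.9,"wx":0,"wy":0,"wz":0},{"dx":0,"dy":0,"dz":0.9,"wx":0,"wy":0,"wz":0},{"dx":0,"dy":0,"dz":0.6,"wx":0,"wy":0,"wz":0},{"dx":0,"dy":0,"dz":0.2,"wx":0,"wy":0,"wz":0}])

```text
time_s: 7.7
eef_pos: [453.1, 365.9, 99.8]
ee_rot: [0.0, 0.909, 0.416, -0.002]
force: [0.2, -0.7, -0.8]
grip_width: 0.107
grip_force: 51.8
```

Request:
step_arm(increments=[{"dx":0,"dy":0,"dz":0.1,"wx":0,"wy":0,"wz":0},{"dx":0,"dy":0,"dz":0.1,"wx":0,"wy":0,"wz":0},{"dx":0,"dy":0,"dz":0.08,"wx":0,"wy":0,"wz":0},{"dx":0,"dy":0,"dz":0,"wx":0,"wy":0,"wz":0}])

```text
time_s: 8.1
eef_pos: [453.4, 367.3, 94.6]
ee_rot: [0.0, 0.909, 0.416, 0.0]
force: [0.1, 0.5, -1.4]
grip_width: 0.113
grip_force: 51.8
```

```bash
python3 - <<'E'
from h import *
n="wrist";c=cap(n); cv2.imwrite("pics/w4.png",c["frame"])
for l in ["cup"]: print(l,[(a,b.tolist()) for a,b in lm(c,n,l) if a>.15])
togo((453,367,92))
E
```

```text
cup [(0.92, [494.4, 333.8, 9.2])]
t 8.2 p [453.4 367.3  94.6] R [[0.653, 0.757, 0.0], [0.757, -0.653, 0.0], [0.0, 0.0, -1.0]] units [-0.02 -0.    0.11]
```

View pics/w4.png

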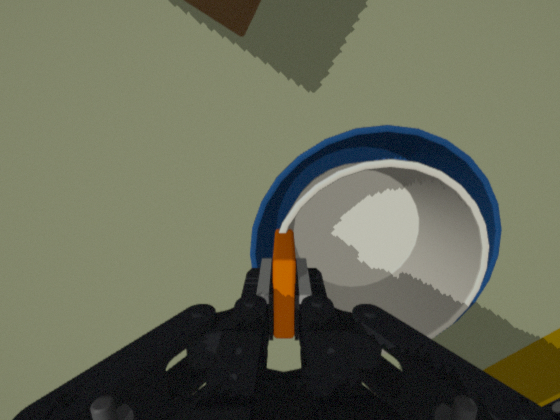

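The cup is inside the pot, with a blue margin all round from (375,130) to (265,225), and about 2 mm above the floor. I'll lower it to contact.

Request:
step_arm(increments=[{"dx":0,"dy":0,"dz":0.06,"wx":0,"wy":0,"wz":0},{"dx":0,"dy":0,"dz":0.04,"wx":0,"wy":0,"wz":0},{"dx":0,"dy":0,"dz":0.04,"wx":0,"wy":0,"wz":0},{"dx":0,"dy":0,"dz":0,"wx":0,"wy":0,"wz":0}])

```text
time_s: 8.6
eef_pos: [453.4, 367.5, 92.3]
ee_rot: [0.0, 0.909, 0.416, 0.0]
force: [-4.5, -1.9, 12.3]
grip_width: 0.103
grip_force: 53.8
```

Request:
step_arm(increments=[{"dx":0,"dy":0,"dz":0,"wx":0,"wy":0,"wz":0},{"dx":0,"dy":0,"dz":0,"wx":0,"wy":0,"wz":0},{"dx":0,"dy":0,"dz":0,"wx":0,"wy":0,"wz":0}], fingers=45)

```text
time_s: 8.9
eef_pos: [453.3, 367.3, 90.7]
ee_rot: [0.0, 0.909, 0.416, -0.0]
force: [-0.6, 0.5, 0.6]
grip_width: 0.526
grip_force: 0.0
```

Request:
step_arm(increments=[{"dx":0,"dy":0,"dz":-0.3,"wx":0,"wy":0,"wz":0},{"dx":0,"dy":0,"dz":-0.8,"wx":0,"wy":0,"wz":0},{"dx":0,"dy":0,"dz":-1,"wx":0,"wy":0,"wz":0},{"dx":0,"dy":0,"dz":-1,"wx":0,"wy":0,"wz":0},{"dx":0,"dy":0,"dz":-1,"wx":0,"wy":0,"wz":0}])

```text
time_s: 9.4
eef_pos: [453.2, 367.3, 194.8]
ee_rot: [-0.0, 0.909, 0.416, 0.0]
force: [0.2, 0.6, 0.1]
grip_width: 0.524
grip_force: 0.0
```

```bash
python3 - <<'E'
from h import *
n="scene";c=cap(n)
for l in ["cup","scoop_grip","scoop"]: print(l,[(a,b.tolist()) for a,b in lm(c,n,l) if a>.15])
togo((555,-337,200)); print(pose()[2]["joints"].round(2))
E
```

```text
cup [(0.9, [493.2, 337.2, 8.7])]
scoop_grip [(0.87, [590.5, -570.0, 78.0]), (0.81, [350.1, -343.8, 80.4]), (0.69, [333.0, -148.1, 77.2]), (0.57, [555.6, -339.1, 79.2])]
scoop [(0.9, [624.9, -552.0, 4.6]), (0.78, [323.0, -364.1, 1.3]), (0.71, [359.0, -163.8, -3.2]), (0.6, [523.8, -341.9, 2.7])]
t 9.6 p [453.3 367.3 193.5] R [[0.653, 0.757, 0.001], [0.757, -0.653, 0.0], [0.001, 0.0, -1.0]] units [-18.67  21.49  -0.26]
[ 0.48  0.49  1.4  -0.    1.24  1.19]
```

Request:
step_arm(increments=[{"dx":-0.7,"dy":0.8,"dz":0,"wx":0,"wy":0,"wz":0},{"dx":-0.87,"dy":1,"dz":0,"wx":0,"wy":0,"wz":0},{"dx":-0.87,"dy":1,"dz":0,"wx":0,"wy":0,"wz":0},{"dx":-0.87,"dy":1,"dz":0,"wx":0,"wy":0,"wz":0},{"dx":-0.87,"dy":1,"dz":0,"wx":0,"wy":0,"wz":0}])

```text
time_s: 10.1
eef_pos: [475.3, 208.4, 192.2]
ee_rot: [-0.0, 0.909, 0.416, -0.001]
force: [0.6, 0.6, 0.4]
grip_width: 0.526
grip_force: 0.0
```

Request:
step_arm(increments=[{"dx":-0.87,"dy":1,"dz":0,"wx":0,"wy":0,"wz":0},{"dx":-0.87,"dy":1,"dz":0,"wx":0,"wy":0,"wz":0},{"dx":-0.87,"dy":1,"dz":0,"wx":0,"wy":0,"wz":0},{"dx":-0.87,"dy":1,"dz":0,"wx":0,"wy":0,"wz":0},{"dx":-0.87,"dy":1,"dz":0,"wx":0,"wy":0,"wz":0}])

```text
time_s: 10.6
eef_pos: [498.9, 44.5, 192.3]
ee_rot: [-0.001, 0.909, 0.416, -0.001]
force: [0.5, 0.1, -0.1]
grip_width: 0.528
grip_force: 0.0
```

Request:
step_arm(increments=[{"dx":-0.87,"dy":1,"dz":0,"wx":0,"wy":0,"wz":0},{"dx":-0.87,"dy":1,"dz":0,"wx":0,"wy":0,"wz":0},{"dx":-0.87,"dy":1,"dz":0,"wx":0,"wy":0,"wz":0},{"dx":-0.87,"dy":1,"dz":0,"wx":0,"wy":0,"wz":0},{"dx":-0.87,"dy":1,"dz":0,"wx":0,"wy":0,"wz":0}])

```text
time_s: 11.1
eef_pos: [522.5, -119.4, 192.2]
ee_rot: [-0.001, 0.909, 0.416, -0.001]
force: [0.6, 0.2, -0.6]
grip_width: 0.525
grip_force: 0.0
```

Request:
step_arm(increments=[{"dx":-0.87,"dy":1,"dz":0,"wx":0,"wy":0,"wz":0},{"dx":-0.87,"dy":1,"dz":0,"wx":0,"wy":0,"wz":0},{"dx":-0.87,"dy":1,"dz":0,"wx":0,"wy":0,"wz":0},{"dx":-0.87,"dy":1,"dz":0,"wx":0,"wy":0,"wz":0},{"dx":-0.87,"dy":1,"dz":0,"wx":0,"wy":0,"wz":0}])

```text
time_s: 11.6
eef_pos: [546.2, -283.4, 192.0]
ee_rot: [-0.001, 0.909, 0.416, -0.001]
force: [-0.3, 0.4, -0.0]
grip_width: 0.527
grip_force: 0.0
```

Request:
step_arm(increments=[{"dx":-0.6,"dy":0.7,"dz":0,"wx":0,"wy":0,"wz":1},{"dx":0,"dy":0,"dz":0,"wx":0,"wy":0,"wz":1},{"dx":0,"dy":0,"dz":0,"wx":0,"wy":0,"wz":1},{"dx":0,"dy":0,"dz":0,"wx":0,"wy":0,"wz":1},{"dx":0,"dy":0,"dz":0,"wx":0,"wy":0,"wz":1}])

```text
time_s: 12.1
eef_pos: [549.6, -304.8, 191.8]
ee_rot: [-0.001, 0.986, 0.165, -0.001]
force: [-0.6, -0.2, -0.1]
grip_width: 0.526
grip_force: 0.0
```

Request:
step_arm(increments=[{"dx":0,"dy":0,"dz":0,"wx":0,"wy":0,"wz":1},{"dx":0,"dy":0,"dz":0,"wx":0,"wy":0,"wz":0.3},{"dx":0,"dy":0,"dz":0,"wx":0,"wy":0,"wz":0}])

```text
time_s: 12.4
eef_pos: [549.7, -304.8, 192.0]
ee_rot: [-0.001, 0.995, 0.099, -0.001]
force: [-0.7, -0.2, 0.4]
grip_width: 0.528
grip_force: 0.0
```

```bash
python3 - <<'E'
from h import *
n="wrist";c=cap(n); cv2.imwrite("pics/w5.png",c["frame"])
for l in ["scoop_grip","scoop","scoop_lip"]: print(l,[(a,b.tolist()) for a,b in lm(c,n,l) if a>.15])
axis(c,n,"scoop",2,(525,-343));axis(c,n,"mat",2,(520,-344))
togo((556,-337,95))
E
```

```text
scoop_grip [(0.89, [558.9, -338.6, 77.6])]
scoop [(0.81, [354.9, -168.4, -0.6]), (0.79, [524.3, -342.5, 3.8]), (0.75, [327.8, -364.1, -0.7]), (0.69, [622.3, -552.9, 3.0])]
scoop_lip [(0.93, [397.2, -189.9, 0.3]), (0.89, [480.7, -347.4, 3.2]), (0.68, [666.8, -535.3, 2.4]), (0.25, [709.0, -392.5, -6.5]), (0.19, [562.1, -340.8, 78.5])]
wrist scoop 0.67 [ 529.4 -348. ] [101.9  91.8] 5.0
wrist mat 0.72 [ 530.  -348.3] [100.8  91.1] 5.2
wrist mat 0.65 [ 518.4 -344.5] [161.5 120.9] 10.0
t 12.7 p [ 549.9 -305.   193.1] R [[0.98, 0.198, -0.0], [0.198, -0.98, 0.0], [-0.0, -0.0, -1.0]] units [-0.01  1.3   3.92]
```

View pics/w5.png

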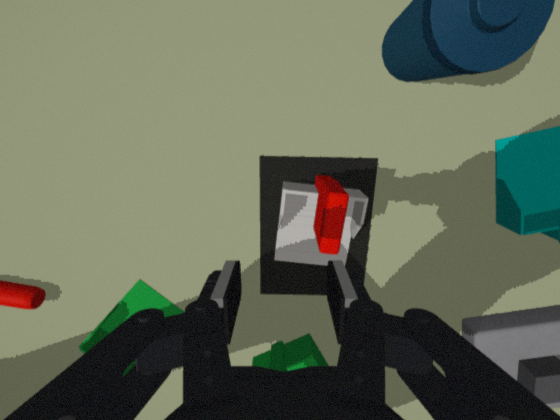

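The red scoop stands on its mat: fin around (330,215), mouth towards (310,262), mat at (318,225). The estimates agree: grip near (557,-338), yaw about 7–10°. Closing will align the fin.

Request:
step_arm(increments=[{"dx":0,"dy":0.75,"dz":0,"wx":0,"wy":0,"wz":0},{"dx":0.02,"dy":0.6,"dz":0.4,"wx":0,"wy":0,"wz":0.5},{"dx":0,"dy":0,"dz":0.9,"wx":0,"wy":0,"wz":0},{"dx":0,"dy":0,"dz":0.9,"wx":0,"wy":0,"wz":0},{"dx":0,"dy":0,"dz":0.9,"wx":0,"wy":0,"wz":0}], fingers=60)

```text
time_s: 13.2
eef_pos: [557.1, -338.1, 114.9]
ee_rot: [0.0, 0.997, 0.073, 0.0]
force: [-0.5, -0.1, 0.3]
grip_width: 0.702
grip_force: 0.0
```

Request:
step_arm(increments=[{"dx":0,"dy":0,"dz":0.8,"wx":0,"wy":0,"wz":0},{"dx":0,"dy":0,"dz":0.45,"wx":0,"wy":0,"wz":0},{"dx":0,"dy":0,"dz":0,"wx":0,"wy":0,"wz":0}])

```text
time_s: 13.5
eef_pos: [556.7, -337.6, 83.2]
ee_rot: [-0.001, 0.997, 0.073, -0.001]
force: [0.1, -0.1, 1.4]
grip_width: 0.702
grip_force: 0.0
```

Request:
step_arm(increments=[{"dx":0,"dy":0,"dz":0,"wx":0,"wy":0,"wz":0},{"dx":0,"dy":0,"dz":0,"wx":0,"wy":0,"wz":0},{"dx":0,"dy":0,"dz":0,"wx":0,"wy":0,"wz":0},{"dx":0,"dy":0,"dz":0,"wx":0,"wy":0,"wz":0},{"dx":0,"dy":0,"dz":0,"wx":0,"wy":0,"wz":0}], fingers=0, squeeze=100)

```text
time_s: 14.0
eef_pos: [557.6, -338.4, 85.8]
ee_rot: [0.001, 0.997, 0.073, 0.001]
force: [0.6, -0.1, 5.6]
grip_width: 0.175
grip_force: 97.9
```

```bash
python3 - <<'E'
from h import *
n="wrist";c=cap(n); cv2.imwrite("pics/w6.png",c["frame"])
for l in ["scoop_grip","scoop","scoop_lip"]: print(l,[(a,b.tolist()) for a,b in lm(c,n,l) if a>.15])
togo((556,-337,84))
c=cap("scene")
for l in ["scoop_grip","scoop","scoop_lip"]: print(l,[(a,b.tolist()) for a,b in lm(c,"scene",l) if a>.15])
E
```

```text
scoop_grip [(0.59, [564.0, -336.0, 76.5])]
scoop [(0.65, [520.7, -344.4, 2.5])]
scoop_lip []
t 14.2 p [ 557.6 -338.4   85.8] R [[0.989, 0.146, 0.002], [0.146, -0.989, -0.001], [0.002, 0.002, -1.0]] units [-0.06 -0.06  0.07]
scoop_grip [(0.77, [353.7, -343.3, 80.1]), (0.75, [555.3, -332.2, 77.6]), (0.75, [330.9, -149.2, 78.3])]
scoop [(0.91, [625.4, -549.6, 2.0]), (0.84, [357.9, -164.1, -3.4]), (0.56, [522.9, -342.0, 0.8]), (0.5, [323.5, -366.2, -1.8])]
scoop_lip [(0.92, [477.2, -346.9, 7.5]), (0.8, [663.4, -535.3, -2.7]), (0.78, [288.2, -392.3, -2.2]), (0.78, [393.6, -195.6, 1.9])]
```

View pics/w6.png

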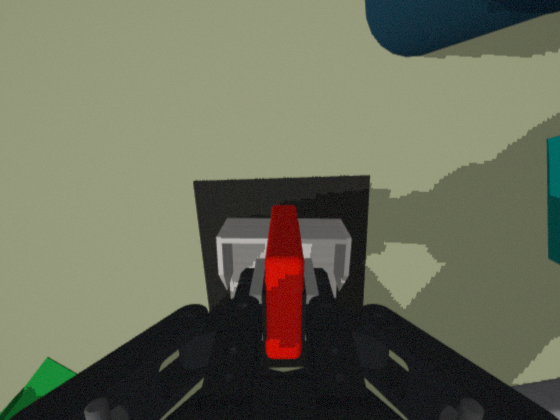

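The fin at (283,280) is gripped squarely. I'll lift and carry the scoop to above the tray's empty half.

Request:
step_arm(increments=[{"dx":0,"dy":0,"dz":-0.4,"wx":0,"wy":0,"wz":0},{"dx":0,"dy":0,"dz":-0.9,"wx":0,"wy":0,"wz":0},{"dx":0,"dy":0,"dz":-1,"wx":0,"wy":0,"wz":0.9},{"dx":0,"dy":0,"dz":-1,"wx":0,"wy":0,"wz":0.88},{"dx":0,"dy":0,"dz":-0.8,"wx":0,"wy":0,"wz":0}])

```text
time_s: 14.9
eef_pos: [557.1, -338.0, 189.0]
ee_rot: [0.0, 1.0, -0.021, 0.0]
force: [0.7, -0.3, -1.7]
grip_width: 0.17
grip_force: 97.2
```

Request:
step_arm(increments=[{"dx":0.2,"dy":-0.8,"dz":0,"wx":0,"wy":0,"wz":0},{"dx":0.2,"dy":-1,"dz":0,"wx":0,"wy":0,"wz":0},{"dx":0.2,"dy":-1,"dz":0,"wx":0,"wy":0,"wz":0},{"dx":0.2,"dy":-1,"dz":0,"wx":0,"wy":0,"wz":0},{"dx":0.2,"dy":-1,"dz":0,"wx":0,"wy":0,"wz":0}])

```text
time_s: 15.4
eef_pos: [586.8, -216.7, 186.1]
ee_rot: [-0.001, 1.0, -0.02, -0.001]
force: [0.3, -0.4, -0.4]
grip_width: 0.175
grip_force: 97.5
```

Request:
step_arm(increments=[{"dx":0.2,"dy":-1,"dz":0,"wx":0,"wy":0,"wz":0},{"dx":0.2,"dy":-1,"dz":0,"wx":0,"wy":0,"wz":0},{"dx":0.2,"dy":-1,"dz":0,"wx":0,"wy":0,"wz":0},{"dx":0.2,"dy":-1,"dz":0,"wx":0,"wy":0,"wz":0},{"dx":0.2,"dy":-1,"dz":0,"wx":0,"wy":0,"wz":0}])

```text
time_s: 15.9
eef_pos: [616.5, -92.9, 186.1]
ee_rot: [-0.0, 1.0, -0.019, -0.001]
force: [-0.5, 0.4, -1.5]
grip_width: 0.173
grip_force: 97.5
```

Request:
step_arm(increments=[{"dx":0.2,"dy":-1,"dz":0,"wx":0,"wy":0,"wz":0},{"dx":0.2,"dy":-1,"dz":0,"wx":0,"wy":0,"wz":0},{"dx":0.2,"dy":-1,"dz":0,"wx":0,"wy":0,"wz":0},{"dx":0.2,"dy":-0.8,"dz":0,"wx":0,"wy":0,"wz":0},{"dx":0.2,"dy":-0.5,"dz":0,"wx":0,"wy":0,"wz":0}])

```text
time_s: 16.4
eef_pos: [645.7, 13.8, 186.2]
ee_rot: [-0.0, 1.0, -0.019, -0.001]
force: [0.1, 0.6, -1.1]
grip_width: 0.173
grip_force: 97.4
```

```bash
python3 - <<'E'
from h import *
n="wrist";c=cap(n)
print("tray",lm(c,n,"tray")); axis(c,n,"tray",42,(577,100)); axis(c,n,"scoop",2,(625,100)); print(lm(c,n,"core0"))
togo((662.2,98.6,98))
E
```

```text
tray [(0.84, array([576. , 100. ,  -6.5]))]
wrist tray 0.88 [585.8  97.9] [100.4 229.7] 87.7
wrist scoop 0.73 [564.1 111.5] [116.9 267.9] 87.5
[(0.84, array([533.2,  83.4,  21.9])), (0.56, array([529.7, 123.3,  17.4])), (0.29, array([612.1,  14.1, 101.9]))]
t 16.65 p [645.8  10.6 186.7] R [[0.999, -0.04, -0.001], [-0.04, -0.999, -0.0], [-0.001, 0.0, -1.0]] units [ 0.51 -3.55  3.55]
```

Request:
step_arm(increments=[{"dx":0.13,"dy":-0.9,"dz":0,"wx":0,"wy":0,"wz":0},{"dx":0.13,"dy":-1,"dz":0,"wx":0,"wy":0,"wz":0},{"dx":0.13,"dy":-1,"dz":0,"wx":0,"wy":0,"wz":0},{"dx":0.12,"dy":-0.65,"dz":0,"wx":0,"wy":0,"wz":0},{"dx":0,"dy":0,"dz":0.9,"wx":0,"wy":0,"wz":0}])

```text
time_s: 17.15
eef_pos: [663.8, 100.7, 167.2]
ee_rot: [-0.0, 1.0, -0.019, 0.003]
force: [0.2, 0.1, -1.1]
grip_width: 0.171
grip_force: 97.6
```

Request:
step_arm(increments=[{"dx":0,"dy":0,"dz":0.6,"wx":0,"wy":0,"wz":0},{"dx":0,"dy":0,"dz":0,"wx":0,"wy":0,"wz":0}])

```text
time_s: 17.35
eef_pos: [661.5, 98.7, 147.2]
ee_rot: [0.0, 1.0, -0.02, -0.002]
force: [-0.1, 0.2, -1.4]
grip_width: 0.174
grip_force: 97.6
```

```bash
python3 - <<'E'
from h import *
im=[]
n="wrist";c=cap(n); a=c["frame"]
print(lm(c,n,"tray"),lm(c,n,"scoop"))
b=cap("scene")["frame"][150:270,220:380]; b=cv2.resize(b,None,fx=2.4,fy=2.4,interpolation=3)
a=cv2.resize(a,(384,288)); cv2.imwrite("pics/m7.png",np.vstack([a,b]))
togo((662.2,98.6,88))
E
```

```text
[] [(0.84, array([630. , 101. ,  63.7]))]
t 17.55 p [662.9  99.  150.9] R [[0.999, -0.04, 0.002], [-0.04, -0.999, -0.0], [0.002, 0.0, -1.0]] units [-0.03  0.02  2.51]
```

View pics/m7.png

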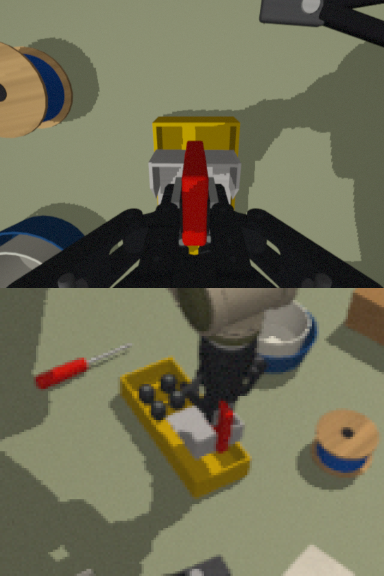

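The wrist part shows the scoop's back (150–240) lined up over the tray's end wall (152–240). The scene part shows all four cores ahead of the mouth, around (160,395). I'll lower it.

Request:
step_arm(increments=[{"dx":0,"dy":0,"dz":0.8,"wx":0,"wy":0,"wz":0},{"dx":0,"dy":0,"dz":0.8,"wx":0,"wy":0,"wz":0},{"dx":0,"dy":0,"dz":0.5,"wx":0,"wy":0,"wz":0},{"dx":0,"dy":0,"dz":0.2,"wx":0,"wy":0,"wz":0},{"dx":0,"dy":0,"dz":0,"wx":0,"wy":0,"wz":0}])

```text
time_s: 18.05
eef_pos: [662.5, 99.3, 92.1]
ee_rot: [0.0, 1.0, -0.02, -0.0]
force: [0.2, 0.4, -1.5]
grip_width: 0.174
grip_force: 97.6
```

Request:
step_arm(increments=[{"dx":0,"dy":0,"dz":0.1,"wx":0,"wy":0,"wz":0},{"dx":0,"dy":0,"dz":0.08,"wx":0,"wy":0,"wz":0},{"dx":0,"dy":0,"dz":0.04,"wx":0,"wy":0,"wz":0},{"dx":0,"dy":0,"dz":0,"wx":0,"wy":0,"wz":0}])

```text
time_s: 18.45
eef_pos: [662.8, 99.5, 87.8]
ee_rot: [0.0, 1.0, -0.02, 0.001]
force: [-0.9, -0.2, 4.5]
grip_width: 0.17
grip_force: 98.5
```

Request:
step_arm(increments=[{"dx":-0.5,"dy":0.03,"dz":0,"wx":0,"wy":0,"wz":0},{"dx":-0.6,"dy":0,"dz":0,"wx":0,"wy":0,"wz":0},{"dx":-0.4,"dy":0,"dz":0,"wx":0,"wy":0,"wz":0},{"dx":-0.4,"dy":0,"dz":0,"wx":0,"wy":0,"wz":0},{"dx":-0.4,"dy":0,"dz":0,"wx":0,"wy":0,"wz":0}])

```text
time_s: 18.95
eef_pos: [605.7, 100.9, 87.9]
ee_rot: [0.0, 1.0, -0.02, 0.002]
force: [2.6, -0.1, 4.4]
grip_width: 0.172
grip_force: 98.1
```

Request:
step_arm(increments=[{"dx":-0.4,"dy":0,"dz":0,"wx":0,"wy":0,"wz":0},{"dx":-0.4,"dy":0,"dz":0,"wx":0,"wy":0,"wz":0},{"dx":-0.3,"dy":0,"dz":0,"wx":0,"wy":0,"wz":0},{"dx":-0.3,"dy":0,"dz":0,"wx":0,"wy":0,"wz":0}])

```text
time_s: 19.35
eef_pos: [570.9, 102.3, 87.8]
ee_rot: [0.0, 1.0, -0.02, 0.002]
force: [4.3, 0.6, 6.5]
grip_width: 0.173
grip_force: 98.4
```

Request:
step_arm(increments=[{"dx":-0.3,"dy":0,"dz":0,"wx":0,"wy":0,"wz":0},{"dx":-0.3,"dy":0,"dz":0,"wx":0,"wy":0,"wz":0},{"dx":-0.2,"dy":0,"dz":0,"wx":0,"wy":0,"wz":0}])

```text
time_s: 19.65
eef_pos: [551.1, 103.0, 87.9]
ee_rot: [0.0, 1.0, -0.02, 0.002]
force: [5.7, -0.3, 6.4]
grip_width: 0.175
grip_force: 98.5
```

Request:
step_arm(increments=[{"dx":-0.15,"dy":0,"dz":0,"wx":0,"wy":0,"wz":0},{"dx":-0.1,"dy":0,"dz":0,"wx":0,"wy":0,"wz":0}])

```text
time_s: 19.85
eef_pos: [545.0, 103.3, 87.9]
ee_rot: [0.0, 1.0, -0.02, 0.002]
force: [5.4, -0.0, 5.8]
grip_width: 0.174
grip_force: 98.5
```

```bash
python3 - <<'E'
from h import *
print(pose()[0])
for n in ["scene","side"]:
    c=cap(n); print(n,[(a,b.tolist()) for a,b in lm(c,n,"core0") if a>.2]); print([(a,b.tolist()) for a,b in lm(c,n,"scoop_lip")])
E
```

```text
[544.97050362 103.26200225  87.88760299]
scene [(0.56, [472.1, 89.9, 20.8]), (0.47, [504.9, 89.6, 18.7])]
[(0.87, [284.6, -392.4, -0.5]), (0.71, [464.5, 110.8, 8.8]), (0.69, [663.4, -534.5, 2.5]), (0.69, [396.6, -197.5, 1.2])]
side [(0.59, [805.7, -40.6, -1.6]), (0.46, [477.8, 132.2, 19.5]), (0.42, [497.0, 111.1, 20.0]), (0.37, [472.6, 88.2, 25.0])]
[(0.9, [292.0, -396.6, -2.2]), (0.73, [543.0, 98.4, 85.3])]
```

All four cores are over the pan, with the lip about 2 mm from the wall. I'll tilt the lip up about the heel.

Request:
step_arm(increments=[{"dx":0.17,"dy":0,"dz":-0.08,"wx":0,"wy":-0.5,"wz":0},{"dx":0.17,"dy":0,"dz":-0.08,"wx":0,"wy":-0.5,"wz":0},{"dx":0.18,"dy":0,"dz":-0.08,"wx":0,"wy":-0.5,"wz":0},{"dx":0.18,"dy":0,"dz":-0.08,"wx":0,"wy":-0.5,"wz":0},{"dx":0.18,"dy":0,"dz":-0.08,"wx":0,"wy":-0.5,"wz":0}])

```text
time_s: 20.65
eef_pos: [566.2, 102.5, 93.6]
ee_rot: [-0.003, 0.991, -0.02, -0.132]
force: [-0.9, -0.1, -3.7]
grip_width: 0.175
grip_force: 97.2
```

Request:
step_arm(increments=[{"dx":0.18,"dy":0,"dz":-0.08,"wx":0,"wy":-0.5,"wz":0},{"dx":0.18,"dy":0,"dz":-0.08,"wx":0,"wy":-0.5,"wz":0},{"dx":0.18,"dy":0,"dz":-0.08,"wx":0,"wy":-0.5,"wz":0},{"dx":0,"dy":0,"dz":0,"wx":0,"wy":0,"wz":0},{"dx":0,"dy":0,"dz":0,"wx":0,"wy":0,"wz":0}])

```text
time_s: 21.15
eef_pos: [580.8, 101.9, 94.9]
ee_rot: [-0.004, 0.978, -0.019, -0.208]
force: [0.3, 0.3, -3.8]
grip_width: 0.179
grip_force: 97.3
```

```bash
python3 - <<'E'
from h import *
p,R,s=pose();print(p,R.round(3).tolist())
for n in ["scene","side"]:
    c=cap(n); print(n,[(a,b.tolist()) for a,b in lm(c,n,"core0") if a>.2]); print([(a,b.tolist()) for a,b in lm(c,n,"scoop_lip")])
    print([(round(d["p"],2),int(d["mask"].sum()),[int(q.mean()) for q in np.nonzero(d["mask"])]) for d in eyes.cut_out(n,"core0")])
E
```

```text
[580.81593562 101.92536001  94.85846201] [[0.913, -0.04, -0.406], [-0.036, -0.999, 0.016], [-0.407, -0.0, -0.914]]
scene [(0.49, [710.5, -389.8, 2.2]), (0.45, [522.2, 88.9, 46.6]), (0.43, [553.3, 84.4, 36.4])]
[(0.8, [396.3, -195.4, 3.4]), (0.79, [474.5, 106.8, 55.0]), (0.78, [291.6, -391.6, -3.1]), (0.73, [664.4, -535.0, -2.2])]
[]
side [(0.62, [516.3, 84.4, 50.0]), (0.57, [546.0, 112.1, 36.2]), (0.56, [527.6, 129.1, 43.0]), (0.39, [548.7, 86.5, 36.4])]
[(0.67, [399.4, -198.2, 2.1]), (0.61, [292.9, -395.6, 0.3]), (0.59, [665.4, -541.1, -0.4])]
[(0.54, 103, [241, 255]), (0.44, 102, [234, 267]), (0.36, 32, [234, 253]), (0.18, 3363, [326, 118])]
```

Request:
step_arm(increments=[{"dx":-0.1,"dy":0,"dz":-0.22,"wx":0,"wy":0,"wz":0},{"dx":-0.2,"dy":0,"dz":-0.45,"wx":0,"wy":0,"wz":0},{"dx":-0.3,"dy":0,"dz":-0.66,"wx":0,"wy":0,"wz":0},{"dx":-0.3,"dy":0,"dz":-0.66,"wx":0,"wy":0,"wz":0},{"dx":-0.1,"dy":0,"dz":-0.22,"wx":0,"wy":0,"wz":0}])

```text
time_s: 22.05
eef_pos: [581.6, 101.9, 159.1]
ee_rot: [-0.004, 0.978, -0.019, -0.206]
force: [-0.1, -0.0, -4.1]
grip_width: 0.174
grip_force: 97.4
```

```bash
python3 - <<'E'
from h import *
p,R,s=pose();print(p,s["force"],s["joints"].round(2))
ims=[]
for n,X in [("scene",(535,100,90)),("side",(535,100,90))]:
    c=cap(n); print(n,[(a,b.tolist()) for a,b in lm(c,n,"core0") if a>.2])
    q=c["M"].T@(np.array(X)-c["o"]); u=int(c["cx"]+c["fx"]*q[0]/q[2]); v=int(c["cy"]+c["fy"]*q[1]/q[2])
    ims.append(cv2.resize(c["frame"][v-45:v+45,u-50:u+50],(500,450),interpolation=cv2.INTER_CUBIC)[:, :400])
cv2.imwrite("pics/m8.png",np.hstack(ims))
E
```

```text
[581.56488956 101.93513287 159.13166926] [-0.06803176 -0.02051257 -4.14025019] [-0.03  0.76  1.1   0.01  1.7   1.58]
scene [(0.55, [550.9, 85.2, 98.9]), (0.44, [524.8, 86.6, 112.1])]
side [(0.68, [531.1, 127.6, 105.1]), (0.62, [546.0, 111.8, 95.7]), (0.6, [549.7, 83.8, 96.0]), (0.37, [516.0, 104.4, 91.5])]
```

View pics/m8.png

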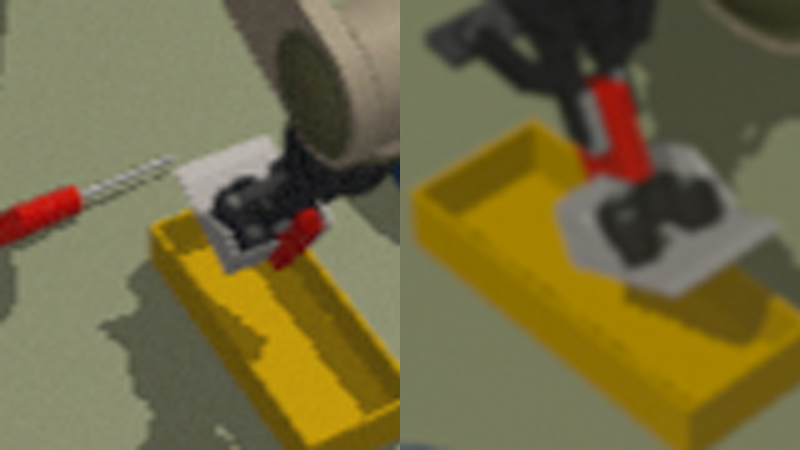

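All four cores lie at the back of the pan, at (245,205) on the left and (660,215) on the right, and the tray is empty. I'll carry them to the cup.

Request:
step_arm(increments=[{"dx":0.1,"dy":-0.3,"dz":-0.1,"wx":0,"wy":0,"wz":0},{"dx":0.1,"dy":-0.6,"dz":-0.1,"wx":0,"wy":0,"wz":0},{"dx":0.1,"dy":-0.8,"dz":-0.1,"wx":0,"wy":0,"wz":0},{"dx":0.1,"dy":-0.9,"dz":-0.1,"wx":0,"wy":0,"wz":0},{"dx":0.1,"dy":-0.9,"dz":-0.1,"wx":0,"wy":0,"wz":0}])

```text
time_s: 22.75
eef_pos: [600.9, 190.8, 162.3]
ee_rot: [-0.004, 0.978, -0.019, -0.208]
force: [1.0, 0.2, -3.6]
grip_width: 0.173
grip_force: 97.4
```

Request:
step_arm(increments=[{"dx":0.1,"dy":-0.9,"dz":-0.1,"wx":0,"wy":0,"wz":0},{"dx":0.1,"dy":-0.9,"dz":-0.1,"wx":0,"wy":0,"wz":0},{"dx":0.1,"dy":-0.9,"dz":-0.1,"wx":0,"wy":0,"wz":0},{"dx":0.1,"dy":-0.9,"dz":-0.1,"wx":0,"wy":0,"wz":0},{"dx":0.1,"dy":-0.8,"dz":0,"wx":0,"wy":0,"wz":0}])

```text
time_s: 23.25
eef_pos: [620.3, 300.5, 166.4]
ee_rot: [-0.004, 0.978, -0.019, -0.208]
force: [-0.7, 0.2, -3.7]
grip_width: 0.17
grip_force: 97.4
```

Request:
step_arm(increments=[{"dx":0,"dy":-0.7,"dz":0,"wx":0,"wy":0,"wz":0},{"dx":0,"dy":-0.4,"dz":0,"wx":0,"wy":0,"wz":0},{"dx":0,"dy":-0.15,"dz":0,"wx":0,"wy":0,"wz":0},{"dx":0,"dy":0,"dz":0,"wx":0,"wy":0,"wz":0}])

```text
time_s: 23.65
eef_pos: [621.5, 330.2, 166.1]
ee_rot: [-0.004, 0.978, -0.019, -0.208]
force: [0.6, 0.6, -3.7]
grip_width: 0.176
grip_force: 97.3
```

```bash
cat >> h.py <<'E'
def lip():
    p,R,s=pose(); L=p+R@np.array([-80,0,83]); th=np.degrees(np.arctan2(R[2,0],np.hypot(R[0,0],R[1,0])))
    print("t",s["time_s"],"TCP",p.round(1),"lip",L.round(1),"lipdown deg",round(th,1),"F",s["force"].round(1),"j",s["joints"].round(2)); return L,R
E
python3 - <<'E'
from h import *
L,R=lip()
for n in ["scene","side"]:
    c=cap(n)
    print([(a,b.tolist()) for a,b in lm(c,n,"cup") if a>.3],[(a,b.tolist()) for a,b in lm(c,n,"pot") if a>.3],[(a,b.tolist()) for a,b in lm(c,n,"scoop_lip") if a>.3],[(a,b.tolist()) for a,b in lm(c,n,"core0") if a>.2])
E
```

```text
t 23.65 TCP [621.5 330.2 166.1] lip [514.7 334.3 122.8] lipdown deg -24.0 F [ 0.6  0.6 -3.7] j [0.28 1.05 0.53 0.14 1.96 1.92]
[(0.74, [490.4, 336.6, 6.9])] [(0.8, [490.7, 334.8, 1.8]), (0.4, [514.9, 335.0, 125.3])] [(0.82, [514.3, 334.4, 125.6]), (0.77, [397.9, -197.6, 1.6]), (0.69, [290.4, -391.1, -2.1]), (0.6, [662.3, -537.1, -2.6])] [(0.6, [560.5, 318.5, 117.5]), (0.55, [592.0, 316.5, 105.0])]
[(0.63, [492.8, 336.2, 8.7])] [(0.74, [491.1, 332.9, -3.9]), (0.47, [569.4, 353.0, 115.5])] [(0.86, [292.4, -395.8, 0.1]), (0.82, [398.3, -199.3, 1.3]), (0.77, [662.7, -537.2, 0.1]), (0.64, [517.3, 328.7, 118.2]), (0.47, [590.3, 339.9, 104.8])] [(0.67, [573.8, 353.0, 115.9]), (0.57, [559.8, 312.7, 119.8]), (0.51, [592.4, 309.7, 105.8]), (0.49, [589.3, 338.0, 106.1])]
```

Request:
step_arm(increments=[{"dx":-0.34,"dy":0,"dz":-0.17,"wx":0,"wy":1,"wz":0},{"dx":-0.34,"dy":0,"dz":-0.17,"wx":0,"wy":1,"wz":0},{"dx":-0.34,"dy":0,"dz":-0.17,"wx":0,"wy":1,"wz":0},{"dx":-0.34,"dy":0,"dz":-0.17,"wx":0,"wy":1,"wz":0}])

```text
time_s: 24.55
eef_pos: [593.3, 330.2, 192.6]
ee_rot: [-0.0, 1.0, -0.02, 0.002]
force: [0.9, 0.4, -3.4]
grip_width: 0.173
grip_force: 97.6
```

```bash
python3 -c "
from h import *
lip()"
```

```text
t 24.55 TCP [593.3 330.2 192.6] lip [513.7 333.4 109.2] lipdown deg 0.3 F [ 0.9  0.4 -3.4] j [ 0.34  0.71  1.05 -0.    1.38  1.95]
```

Request:
step_arm(increments=[{"dx":-0.36,"dy":0,"dz":0.28,"wx":0,"wy":1,"wz":0},{"dx":-0.4,"dy":0,"dz":0.28,"wx":0,"wy":1,"wz":0},{"dx":-0.22,"dy":0,"dz":-0.19,"wx":0,"wy":0.6,"wz":0},{"dx":-0.22,"dy":0,"dz":-0.19,"wx":0,"wy":0.6,"wz":0},{"dx":-0.22,"dy":0,"dz":-0.19,"wx":0,"wy":0.6,"wz":0}])

```text
time_s: 25.05
eef_pos: [555.1, 331.7, 186.4]
ee_rot: [0.004, 0.98, -0.02, 0.198]
force: [1.1, 0.2, -3.6]
grip_width: 0.177
grip_force: 97.6
```

```bash
python3 -c "
from h import *
lip()"
```

```text
t 25.05 TCP [555.1 331.7 186.4] lip [513.7 333.4  78.8] lipdown deg 22.9 F [ 1.1  0.2 -3.6] j [ 0.42  0.5   1.47 -0.24  0.83  2.16]
```

Request:
step_arm(increments=[{"dx":-0.18,"dy":0,"dz":-0.16,"wx":0,"wy":0.5,"wz":0},{"dx":-0.18,"dy":0,"dz":-0.16,"wx":0,"wy":0.5,"wz":0},{"dx":-0.18,"dy":0,"dz":-0.16,"wx":0,"wy":0.5,"wz":0},{"dx":0,"dy":0,"dz":0,"wx":0,"wy":0,"wz":0},{"dx":0,"dy":0,"dz":0,"wx":0,"wy":0,"wz":0}])

```text
time_s: 25.55
eef_pos: [538.6, 332.5, 191.4]
ee_rot: [0.005, 0.962, -0.019, 0.274]
force: [-0.2, 0.8, -0.9]
grip_width: 0.175
grip_force: 98.0
```

```bash
python3 -c "
from h import *
lip()"
```

```text
t 25.55 TCP [538.6 332.5 191.4] lip [514.3 333.5  78.7] lipdown deg 31.8 F [-0.2  0.8 -0.9] j [ 0.46  0.44  1.6  -0.43  0.66  2.35]
```

```bash
python3 - <<'E'
from h import *
lip()
for n in ["scene","side"]:
    c=cap(n); print(n,[(a,b.tolist()) for a,b in lm(c,n,"core0") if a>.15]); print([(a,b.tolist()) for a,b in lm(c,n,"cup") if a>.3])
    f=c["frame"]; hsv=cv2.cvtColor(f,cv2.COLOR_BGR2HSV); print([(round(d["p"],2),int(d["mask"].sum()),[int(q.mean()) for q in np.nonzero(d["mask"])]) for d in eyes.cut_out(n,"core0")])
E
```

```text
t 25.55 TCP [538.6 332.5 191.4] lip [514.3 333.5  78.7] lipdown deg 31.8 F [-0.2  0.8 -0.9] j [ 0.46  0.44  1.6  -0.43  0.66  2.35]
scene [(0.49, [468.9, 354.5, 24.2]), (0.42, [491.3, 344.6, 23.0]), (0.36, [459.5, 325.8, 23.9])]
[(0.9, [492.6, 336.4, 10.2])]
[]
side [(0.52, [460.4, 319.4, 26.5]), (0.46, [499.2, 305.1, 21.1])]
[(0.78, [489.9, 335.6, 6.7])]
[(0.46, 37, [296, 217])]
```

All four cores are in the cup. I'll raise the scoop, level it and go back to the mat.

Request:
step_arm(increments=[{"dx":0.25,"dy":0,"dz":-0.4,"wx":0,"wy":0,"wz":0},{"dx":0.5,"dy":0,"dz":-0.8,"wx":0,"wy":0,"wz":0},{"dx":0.5,"dy":0,"dz":-0.8,"wx":0,"wy":0,"wz":0},{"dx":0,"dy":0,"dz":0,"wx":0,"wy":-1,"wz":0},{"dx":0,"dy":0,"dz":0,"wx":0,"wy":-1,"wz":0}])

```text
time_s: 26.45
eef_pos: [538.3, 333.2, 252.2]
ee_rot: [0.002, 0.985, -0.019, 0.171]
force: [-0.6, 0.2, -3.2]
grip_width: 0.172
grip_force: 97.9
```

Request:
step_arm(increments=[{"dx":0,"dy":0,"dz":0,"wx":0,"wy":-1,"wz":0},{"dx":0,"dy":0,"dz":0,"wx":0,"wy":-1,"wz":0},{"dx":0,"dy":0,"dz":0,"wx":0,"wy":-1,"wz":0},{"dx":0,"dy":0,"dz":0,"wx":0,"wy":-0.3,"wz":0},{"dx":0,"dy":0,"dz":0,"wx":0,"wy":0,"wz":0}])

```text
time_s: 26.95
eef_pos: [539.4, 332.4, 250.4]
ee_rot: [-0.0, 1.0, -0.02, 0.0]
force: [0.3, 0.3, -2.3]
grip_width: 0.176
grip_force: 97.9
```

```bash
python3 - <<'E'
from h import *
lip();togo((557.6,-338.4,190))
n="scene"
c=cap(n); print(n,[(a,b.tolist()) for a,b in lm(c,n,"core0") if a>.15])
E
```

```text
t 26.95 TCP [539.4 332.4 250.4] lip [459.5 335.6 167.3] lipdown deg 0.0 F [ 0.3  0.3 -2.3] j [0.37 0.56 1.14 0.   1.44 1.98]
t 26.95 p [539.4 332.4 250.4] R [[0.999, -0.04, 0.0], [-0.04, -0.999, 0.001], [0.0, -0.001, -1.0]] units [ 1.8  26.78  2.4 ]
scene [(0.49, [491.7, 339.8, 23.7]), (0.45, [467.3, 354.9, 22.5]), (0.4, [459.6, 324.3, 25.9])]
```

Request:
step_arm(increments=[{"dx":0.07,"dy":0.8,"dz":0,"wx":0,"wy":0,"wz":0},{"dx":0.07,"dy":1,"dz":0,"wx":0,"wy":0,"wz":0},{"dx":0.07,"dy":1,"dz":0,"wx":0,"wy":0,"wz":0},{"dx":0.07,"dy":1,"dz":0,"wx":0,"wy":0,"wz":0},{"dx":0.07,"dy":1,"dz":0,"wx":0,"wy":0,"wz":0}])

```text
time_s: 27.55
eef_pos: [542.2, 211.6, 250.6]
ee_rot: [-0.0, 1.0, -0.019, 0.001]
force: [-0.2, -0.8, -0.4]
grip_width: 0.176
grip_force: 97.8
```

Request:
step_arm(increments=[{"dx":0.07,"dy":1,"dz":0,"wx":0,"wy":0,"wz":0},{"dx":0.07,"dy":1,"dz":0,"wx":0,"wy":0,"wz":0},{"dx":0.07,"dy":1,"dz":0,"wx":0,"wy":0,"wz":0},{"dx":0.07,"dy":1,"dz":0,"wx":0,"wy":0,"wz":0},{"dx":0.07,"dy":1,"dz":0,"wx":0,"wy":0,"wz":0}])

```text
time_s: 28.05
eef_pos: [546.0, 86.4, 250.6]
ee_rot: [0.0, 1.0, -0.019, 0.001]
force: [-0.1, -0.2, -1.6]
grip_width: 0.175
grip_force: 97.8
```

Request:
step_arm(increments=[{"dx":0.07,"dy":1,"dz":0,"wx":0,"wy":0,"wz":0},{"dx":0.07,"dy":1,"dz":0,"wx":0,"wy":0,"wz":0},{"dx":0.07,"dy":1,"dz":0,"wx":0,"wy":0,"wz":0},{"dx":0.07,"dy":1,"dz":0,"wx":0,"wy":0,"wz":0},{"dx":0.07,"dy":1,"dz":0,"wx":0,"wy":0,"wz":0}])

```text
time_s: 28.55
eef_pos: [549.9, -38.8, 250.6]
ee_rot: [0.0, 1.0, -0.019, 0.001]
force: [-0.8, 0.2, -2.0]
grip_width: 0.173
grip_force: 97.8
```

Request:
step_arm(increments=[{"dx":0.07,"dy":1,"dz":0,"wx":0,"wy":0,"wz":0},{"dx":0.07,"dy":1,"dz":0,"wx":0,"wy":0,"wz":0},{"dx":0.07,"dy":1,"dz":0,"wx":0,"wy":0,"wz":0},{"dx":0.07,"dy":1,"dz":0,"wx":0,"wy":0,"wz":0},{"dx":0.07,"dy":1,"dz":0,"wx":0,"wy":0,"wz":0}])

```text
time_s: 29.05
eef_pos: [553.8, -164.0, 250.6]
ee_rot: [0.0, 1.0, -0.019, 0.001]
force: [0.0, 0.0, -1.5]
grip_width: 0.172
grip_force: 97.8
```

Request:
step_arm(increments=[{"dx":0.07,"dy":1,"dz":0.2,"wx":0,"wy":0,"wz":0},{"dx":0.07,"dy":1,"dz":0.4,"wx":0,"wy":0,"wz":0},{"dx":0.07,"dy":1,"dz":0.6,"wx":0,"wy":0,"wz":0},{"dx":0.07,"dy":1,"dz":0.6,"wx":0,"wy":0,"wz":0},{"dx":0.07,"dy":1,"dz":0.6,"wx":0,"wy":0,"wz":0}])

```text
time_s: 29.55
eef_pos: [557.7, -289.3, 190.0]
ee_rot: [0.001, 1.0, -0.019, 0.001]
force: [0.7, 0.7, -0.5]
grip_width: 0.174
grip_force: 97.9
```

Request:
step_arm(increments=[{"dx":0.07,"dy":1,"dz":0,"wx":0,"wy":0,"wz":0},{"dx":0,"dy":0.7,"dz":0,"wx":0,"wy":0,"wz":0},{"dx":0,"dy":0.2,"dz":0,"wx":0,"wy":0,"wz":-0.9},{"dx":0,"dy":0,"dz":0,"wx":0,"wy":0,"wz":-0.88},{"dx":0,"dy":0,"dz":0,"wx":0,"wy":0,"wz":0}])

```text
time_s: 30.05
eef_pos: [557.6, -336.1, 190.4]
ee_rot: [0.0, 0.997, 0.074, 0.0]
force: [-0.5, 0.5, -1.2]
grip_width: 0.173
grip_force: 98.0
```

```bash
python3 - <<'E'
from h import *
lip();togo((557.6,-338.4,85.8))
n="scene"
c=cap(n); print([(a,b.tolist()) for a,b in lm(c,n,"core0") if a>.15],lm(c,n,"cup"),lm(c,n,"pot"))
E
```

```text
t 30.05 TCP [ 557.6 -336.1  190.4] lip [ 478.5 -347.9  107.3] lipdown deg 0.0 F [-0.5  0.5 -1.2] j [-0.72  0.64  1.17 -0.    1.33  0.7 ]
t 30.05 p [ 557.6 -336.1  190.4] R [[0.989, 0.147, 0.001], [0.147, -0.989, -0.001], [0.001, 0.001, -1.0]] units [-0.02  0.09  4.18]
[(0.6, [491.3, 338.9, 21.5]), (0.41, [470.0, 354.9, 25.0]), (0.36, [461.5, 325.9, 24.5])] [(0.86, array([492.6, 337.3,   6.9]))] [(0.75, array([491. , 335.3,   2. ]))]
```

Request:
step_arm(increments=[{"dx":0,"dy":0.09,"dz":0.9,"wx":0,"wy":0,"wz":0},{"dx":0,"dy":0,"dz":1,"wx":0,"wy":0,"wz":0},{"dx":0,"dy":0,"dz":1,"wx":0,"wy":0,"wz":0},{"dx":0,"dy":0,"dz":0.8,"wx":0,"wy":0,"wz":0},{"dx":0,"dy":0,"dz":0.3,"wx":0,"wy":0,"wz":0}])

```text
time_s: 30.75
eef_pos: [557.3, -337.7, 87.8]
ee_rot: [-0.001, 0.997, 0.073, -0.001]
force: [-0.7, 0.8, -0.7]
grip_width: 0.173
grip_force: 98.0
```

Request:
step_arm(increments=[{"dx":0,"dy":0,"dz":0.08,"wx":0,"wy":0,"wz":0},{"dx":0,"dy":0,"dz":0.06,"wx":0,"wy":0,"wz":0},{"dx":0,"dy":0,"dz":0.04,"wx":0,"wy":0,"wz":0},{"dx":0,"dy":0,"dz":0,"wx":0,"wy":0,"wz":0}])

```text
time_s: 31.15
eef_pos: [558.1, -338.6, 86.1]
ee_rot: [0.0, 0.997, 0.073, 0.0]
force: [-0.3, 0.5, -0.6]
grip_width: 0.174
grip_force: 98.0
```

Request:
step_arm(increments=[{"dx":0,"dy":0,"dz":0.04,"wx":0,"wy":0,"wz":0},{"dx":0,"dy":0,"dz":0.02,"wx":0,"wy":0,"wz":0},{"dx":0,"dy":0,"dz":0,"wx":0,"wy":0,"wz":0}])

```text
time_s: 31.45
eef_pos: [558.3, -338.7, 85.8]
ee_rot: [0.001, 0.997, 0.073, 0.001]
force: [-3.2, 1.9, 8.8]
grip_width: 0.174
grip_force: 99.5
```

Request:
step_arm(increments=[{"dx":0,"dy":0,"dz":0,"wx":0,"wy":0,"wz":0},{"dx":0,"dy":0,"dz":0,"wx":0,"wy":0,"wz":0},{"dx":0,"dy":0,"dz":0,"wx":0,"wy":0,"wz":0},{"dx":0,"dy":0,"dz":0,"wx":0,"wy":0,"wz":0},{"dx":0,"dy":0,"dz":0,"wx":0,"wy":0,"wz":0}], fingers=55)

```text
time_s: 31.95
eef_pos: [557.9, -338.5, 83.8]
ee_rot: [-0.0, 0.997, 0.073, -0.0]
force: [1.0, 0.3, 0.2]
grip_width: 0.647
grip_force: 0.0
```

Request:
step_arm(increments=[{"dx":0,"dy":0,"dz":-0.3,"wx":0,"wy":0,"wz":0},{"dx":0,"dy":0,"dz":-0.7,"wx":0,"wy":0,"wz":0},{"dx":0,"dy":0,"dz":-1,"wx":0,"wy":0,"wz":0},{"dx":0,"dy":0,"dz":-1,"wx":0,"wy":0,"wz":0},{"dx":0,"dy":0,"dz":-1,"wx":0,"wy":0,"wz":0}])

```text
time_s: 32.45
eef_pos: [557.9, -338.5, 185.6]
ee_rot: [0.0, 0.997, 0.073, 0.0]
force: [-0.6, 0.3, 0.2]
grip_width: 0.647
grip_force: 0.0
```

```bash
python3 - <<'E'
from h import *
p,R,s=pose(); print(s["time_s"],p,s["force"])
for n in ["scene","side","wrist"]:
    c=cap(n)
    for l in ["scoop","scoop_grip","scoop_lip"]: print(n,l,[(a,b.tolist()) for a,b in lm(c,n,l) if a>.3 and abs(b[0]-520)<90 and abs(b[1]+340)<90])
    if n!="wrist": print([(a,b.tolist()) for a,b in lm(c,n,"core0") if a>.2],lm(c,n,"cup")[:1],lm(c,n,"pot")[:1],lm(c,n,"partbox")[:1],lm(c,n,"reel")[:1])
E
```

```text
32.45 [ 557.87520173 -338.48376732  185.56726496] [-0.60225125  0.33861046  0.19954123]
scene scoop [(0.62, [524.4, -342.5, 3.7])]
scene scoop_grip [(0.91, [556.6, -334.8, 82.2])]
scene scoop_lip [(0.83, [479.8, -352.1, 6.1])]
[(0.48, [492.2, 340.4, 25.0]), (0.36, [469.4, 351.9, 25.5])] [(0.85, array([492. , 334.3,   8.9]))] [(0.68, array([ 771.3, -213.5,    1. ]))] [(0.77, array([ 771.7, -209.8,    2.9]))] [(0.81, array([738. , 294.9,   3. ]))]
side scoop []
side scoop_grip []
side scoop_lip []
[(0.49, [501.9, 306.3, 20.8]), (0.47, [460.4, 319.9, 23.8])] [(0.58, array([492.7, 335. ,   5.9]))] [(0.6, array([492.8, 332.5,  -2. ]))] [(0.68, array([ 767.3, -217.1,   -1.9]))] [(0.76, array([737.5, 293.5,  -3.2]))]
wrist scoop [(0.62, [524.7, -345.5, 0.3])]
wrist scoop_grip [(0.63, [562.4, -337.1, 77.7])]
wrist scoop_lip [(0.62, [482.0, -349.3, 2.7])]
```

```bash
python3 -c "
from rig import finish_job
print(finish_job())"
```

```text
the job is handed in; nothing more can be done
None
```

I handed the job in at about 33 s of the 72 s allowed. By the camera measurements, the liner cup is seated in the upright pot, all four cores are in the cup with none spilled, and the red scoop stands flat on its mat.

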